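Set the feed dispenser's valve and hold its spring gate open at the mark

ROBOT

A 6-joint arm with a two-finger parallel gripper is mounted at the origin on the work surface. World frame = base frame: x ahead of the robot, y to its left, z up, the work surface at z = 0. Lengths are in m, angles in rad, forces in N, time in s.
With the tool pointing down it reaches from about 0.35 to 0.975 m from the base axis. Payload 4.9 kg.
Tool frame: the origin (TCP) lies on the mounting face of the last link; the fingertips stand 173 mm ahead of it and the grasp point (between the pads) lies 155 mm ahead of it (tcp_to_grasp is the distance from the TCP to the grasp point, in m); z points along the fingers, y is the line along which they close (so a half turn about z gives the same grasp; the last joint's range is limited). The gripper opens to 85 mm and grips with 20 to 120 N. Pads are 22 mm wide; open, the fingers measure 114 mm over their backs; the gripper's body (76 mm by 85 mm) begins 54 mm behind the grasp point. The pads swing forward as they close: fully open they stand 13 mm farther back than shut.
Start: joints at [-1.33, 0.053, 1.613, -0, 1.476, -0.119], TCP at [0.22, -0.585, 0.405] pointing down, gripper open.
Joint ranges: [-3.01, 3.01], [-1.01, 2.22], [0.06, 2.58], [-1.02, 4.17], [0.09, 2.62], [-3.14, 3.14]. Speed limits (rad/s): [2.57, 2.57, 3.14, 3.14, 3.14, 3.14].

INTERFACE

Orientations are given as a rotation vector (axis times angle).
In Python, from station import get_obs, get_image, calibration, finish_job, tcp_to_grasp gives the robot as it stands. The module is installed in compiled form; this text tells all that it offers.
- The arm moves only by the tool arm_command, never from a script. Its argument "plan" is a list that holds one entry, the list of rows, each a list of 6 numbers: the shift along the tool's x, y, z in cm, then the turn, a rotation vector about the tool's x, y, z in rad. A call has 1 to 12 rows; each row is the pose to reach, as a shift and turn from the pose commanded when the call began, along the tool's axes at that moment; what a row does not reach only later rows make up. A row lasts 1/12 s, in which the tool goes at most 41.7 mm and 7.16 degrees, less where a joint would pass 70% of its speed; a pose out of reach is approached as far as the arm can. A call with a gripper value outside its range is refused whole. "gripper" is the closure, from -1 (fully open) to 1 (shut), set as the call begins (left out, the last holds). The fingers move at their own pace and stop on an object; "force" is the grip in N (left out, the last holds). Time passes only in rows, so rows that repeat a pose let the fingers close. It gives the time, the measured TCP pose, the force, the opening and the grip force at its end, in the units of the state.
- get_obs(): the state, without advancing time (a new reading comes with each control period).
- get_image(name): name is "side" or "top"; returns (picture, depth): 480x640x3 uint8, blue, green, red; 480x640 float32, m along the optical axis (not along the pixel's ray), 0 where there is no reading.
- calibration(name): a dict with "fx", "fy", "cx", "cy" (pixels), "dist" ([k1, k2, p1, p2, k3] as OpenCV has them; the pictures are not rectified), "pose" (4x4, takes a point from camera to world coordinates). Camera axes: x right, y up, looking along -z (the intrinsics and any distortion apply to the point x, -y, -z); pixel columns grow to the right and rows downward; lengths in m; the calibration is good to about 2 mm. A picture is of the moment at which its call begins. calibration takes no time and is no camera call.
- finish_job(): hands the job in; it is judged then, once.
The state is a dict: "t": time; "q": joint angles; "dq": joint speeds; "effort": joint torques, N m; "tool_pos": TCP position; "tool_rot": TCP orientation; "contact_force": force on the tool from outside, world axes, zero at the start; "wrist_torque": the same for the moment, N m; "opening": finger opening in m; "grip_force": force on a finger pad.
Only numpy, scipy, OpenCV 4.12 (cv2) and the standard library are available. Lean on these libraries where they do the work, as an engineer would, in place of code of your own. Each camera call takes 0.05 s, during which the arm holds its last target. There are 200 camera calls.

TASK

Get the feed dispenser on the market stall ready to pour: turn the blue valve lever until it lies in line with the red pointer on the round scale, then pull the orange T-handle of the spring-return gate out until its black line meets the red mark on the straight scale, and keep it there. The job ends holding: the program finishes while the gripper still holds the gate steady at the mark, with the valve still as set. Leave the other goods on the table standing where they are.

Things in the scene. Friction and masses are not known exactly. Their poses are not given: they have to be found in the camera images.
- dispenser: Feed dispenser bolted to the stall table: green block 120 x 110 x 85 mm with an aluminium hopper (150 mm diameter, its top knob 252 mm above the table) and a yellow lid. Origin: centre of its underside, on the table, on the hopper's axis; z up. Its gate comes out towards +y, its outlet pipe and valve point towards -y, seen in its own frame. It stands at a different place and yaw (within 0.3 rad) each time.
- valve_axis (a point): Point on the valve's vertical turning axis, at the height of the lever's middle (115 mm above the table); 160 mm from the hopper's axis towards the dispenser's -y. Axes as the dispenser's.
- lever_grip (a point): Middle of the blue grip of the valve lever, 75 mm from the turning axis: grip 14 mm thick, 24 mm high (103 to 127 mm above the table), reaching from 42 to 94 mm from the axis. Its own -x axis points from the turning axis along the lever to its end, y lies across the grip, z up. Nothing but the scale (top 75 mm above the table) lies under it.
- valve (a joint): Opening angle of the valve lever, rad: 0 closed (lever across the pipe, towards the dispenser's -x), grows counter-clockwise seen from above, to 1.57 (stop; lever along the pipe). Turns with light friction (about 0.12 N m) and stays where it is left. Starts 0 to 0.25.
- valve_mark (a point): Middle of the red pointer (34 x 7 mm) on the white quadrant scale round the valve, 112 mm from the turning axis and 80 mm above the table; its long x axis points through the turning axis. The lever is set when it lies in line with this pointer, seen from above. The pointer stands at a different angle each time, 0.6 to 1.15 rad on the lever's scale, and cannot be moved by touching.
- gate: Spring-return gate slide of the dispenser, with an orange T-bar handle. Origin: in the steel blade below the handle, 63 mm above the table; axes as the dispenser's. It slides along the dispenser's y axis, out towards +y by at most 100 mm; the spring pulls it back home with 6 N at home, growing by 1.2 N per 10 mm (plus about 1 N friction). It springs home when let go.
- gate_grip (a point): Centre of the orange T-bar of the gate, 105 mm above the table: 64 mm long (along the dispenser's x), 16 mm thick (along y), 18 mm high, on a post 16 x 14 mm. Free space beside it along y both ways; at home it is 170 mm from the hopper's axis. Axes as the dispenser's.
- gate_line (a point): Tip region of the black line pointer (4 mm wide) that moves with the gate, over the white scale strip beside the slide on the dispenser's +x side, 70 mm above the table; it stands level with the T-bar's middle along the slide. Axes as the dispenser's.
- gate_mark (a point): Red mark (24 x 5 mm, 14 mm high) beside the same scale strip; this point is on its edge nearest the slide, 70 mm above the table in line with gate_line along the slide; its y axis is the direction in which the gate comes out. It stands 40 to 70 mm out from the gate's home position, different each time, and cannot be moved by touching.
- pink_tub: Bystander: small white tub with red lid, 68 mm diameter, 50 mm high; stands near the gate. Origin: centre of its underside. To be left standing where it is.
- blue_tub: Bystander: small white tub with blue lid, 64 mm diameter, 55 mm high; stands near the valve. Origin: centre of its underside. To be left standing where it is.
- green_tub: Bystander: white tub with green lid, 80 mm diameter, 75 mm high. Origin: centre of its underside. To be left standing where it is.
- dark_bottle: Bystander: amber bottle, 70 mm diameter, 200 mm high. Origin: centre of its underside. To be left standing where it is.
- green_bottle: Bystander: green bottle, 66 mm diameter, 180 mm high. Origin: centre of its underside. To be left standing where it is.
- feed_bowl: Bystander: white bowl, 110 mm diameter, 40 mm high. Origin: centre of its underside. To be left standing where it is.
- jar: Bystander: jar with yellow cap, 60 mm diameter, 80 mm high. Origin: centre of its underside. To be left standing where it is.

How it is judged:
On the way, in this order (a step that is already met when the one before it is completed fails the run):
1. the valve lever is in line with the red pointer (angle between the x axis of lever_grip and the x axis of valve_mark, either way round below 0.12 rad), for 0.3 s.
2. the gate is held by the gripper with its line at the red mark (y of gate_line in the frame of gate_mark between -0.005 and 0.005 m and contact force between the fingers and gate above 3 N and angle between the x axis of lever_grip and the x axis of valve_mark, either way round below 0.12 rad), for 0.5 s.
At the end, for the whole second after the job is handed in: The gripper still holds the gate against its spring (more than 3 N on the fingers), at rest (under 10 mm/s), the black line within 5 mm of the red mark; the lever within 0.12 rad (7 degrees) of the red pointer; all bystanders upright (all of step 2 and linear speed of gate below 0.01 m/s and angle between each of pink_tub, blue_tub, green_tub, dark_bottle, green_bottle, feed_bowl, jar's own z axis and vertical below 0.3 rad); the arm keeps its last pose, push and grip.
It fails at once if a bystander is shifted by more than 30 mm or tipped (distance of any of pink_tub, blue_tub, green_tub, dark_bottle, green_bottle, feed_bowl, jar from where it was at the start of the episode above 0.03 m or angle between any of pink_tub, blue_tub, green_tub, dark_bottle, green_bottle, feed_bowl, jar's own z axis and vertical above 0.5 rad).
It also fails if it takes over 56 s, if anything falls off the work surface, if the arm or the gripper's body presses on something with over 40 N, if the wrist force passes 120 N, or if a joint passes its speed limit or range.

## Working session

There is one attempt and no reset: what is moved stays moved. The work goes in short steps, Python scripts to look and compute and a tool call to move; the robot and the scene stay as the last step left them, time stands still between calls to the robot, and variables do not carry over. Pictures are saved under pics/ and viewed, at most 10 in all, crops included, and the job is handed in when it is done.

Besides the shell and the picture viewer there is one more tool, called after "Request:" by a JSON object that holds its "method" and its "body", one argument or row to a line. arm_command: Moves the arm, as the interface text tells. Its arguments: {"type":"object","properties":{"plan":{"type":"array"},"gripper":{"type":"number"},"force":{"type":"number"}},"required":["plan"]}

```bash
mkdir -p pics
python3 - <<'E'
from station import *
import cv2,numpy as np
o=get_obs();print(o)
print(tcp_to_grasp)
for n in("top","side"):
    p,d=get_image(n);cv2.imwrite(f"pics/{n}0.png",p);np.save(f"pics/{n}0.npy",d);c=calibration(n);print(n,c)
E
```

```text
{'t': 0.0, 'q': array([-1.33001818e+00,  5.33551945e-02,  1.61431094e+00,  2.87861414e-06,
        1.47597845e+00, -1.18996649e-01]), 'dq': array([-0.00140785, -0.00049718, -0.00032117, -0.00114248,  0.0005812 ,
       -0.0005401 ]), 'effort': array([-2.99965352e-03, -3.93679476e+01, -3.70176888e+01, -4.23444826e-04,
        6.96271862e-03, -1.79514200e-05]), 'tool_pos': array([ 0.21997721, -0.58471901,  0.40345356]), 'tool_rot': array([-3.08888425e+00, -5.61723049e-01,  1.91522533e-04]), 'contact_force': array([-0.17527411, -0.68965934,  0.4924487 ]), 'wrist_torque': array([-0.02682692, -0.00022472,  0.02780676]), 'grip_force': 0.0, 'opening': 0.08512469273177765}
0.1547
top {'fx': 459.73414303868554, 'fy': 459.73414303868554, 'cx': 321.79929399559023, 'cy': 236.142772716021, 'dist': array([-0.08217243,  0.        ,  0.        ,  0.        ,  0.        ]), 'pose': array([[ 0.01179579,  0.99137029, -0.13055962,  0.34380105],
       [-0.9998977 ,  0.01063804, -0.00956151, -0.02225939],
       [-0.0080901 ,  0.13065905,  0.99139435,  1.31491609],
       [ 0.        ,  0.        ,  0.        ,  1.        ]])}
side {'fx': 559.1390098999746, 'fy': 559.1390098999746, 'cx': 305.51795978082885, 'cy': 239.23039491034868, 'dist': array([-0.06717907,  0.        ,  0.        ,  0.        ,  0.        ]), 'pose': array([[ 0.97911706,  0.13422674, -0.15268585,  0.26946718],
       [-0.20284171,  0.69526416, -0.68953824, -1.1174662 ],
       [ 0.01360253,  0.70610972,  0.70797178,  1.23173129],
       [ 0.        ,  0.        ,  0.        ,  1.        ]])}
```

View pics/top0.png

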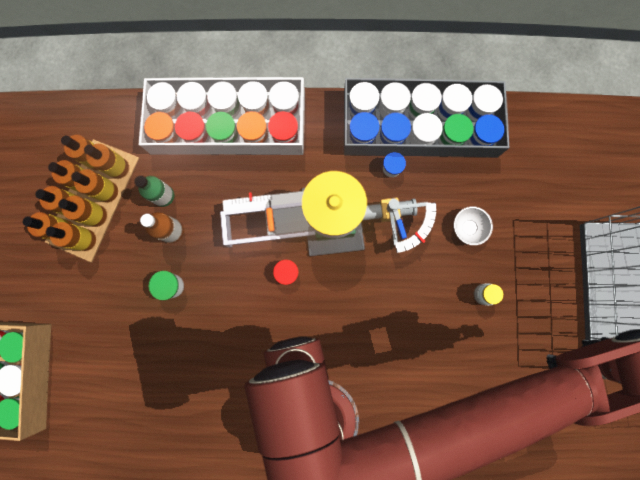

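View pics/side0.png

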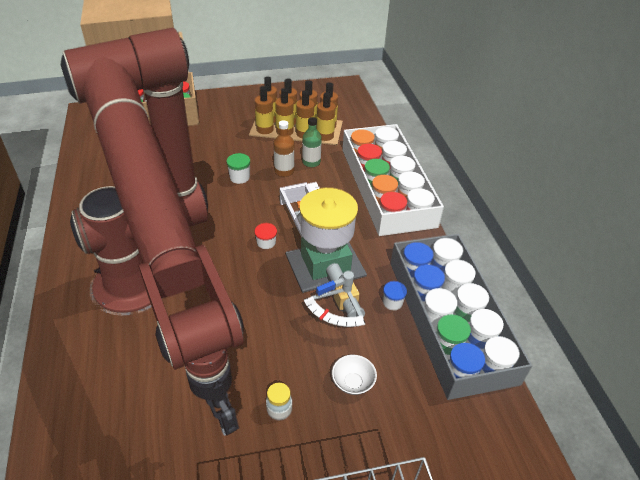

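The top view shows the dispenser lid at (335,203), the orange T-bar at (270,220), the red gate mark at (250,197), the blue lever at (402,229) and the red pointer at (421,238). Next I measure these with masks.

```bash
cat > h.py <<'E'
import cv2,numpy as np
from station import *
def ray(n,uv,z):
    c=calibration(n);K=np.array([[c['fx'],0,c['cx']],[0,c['fy'],c['cy']],[0,0,1]])
    p=cv2.undistortPoints(np.array(uv,float).reshape(-1,1,2),K,c['dist']).reshape(-1,2)
    d=np.c_[p[:,0],-p[:,1],-np.ones(len(p))]@c['pose'][:3,:3].T;o=c['pose'][:3,3]
    return o+d*((z-o[2])/d[:,2])[:,None]
def mask(img,lo,hi,roi):
    h=cv2.cvtColor(img,cv2.COLOR_BGR2HSV);m=cv2.inRange(h,np.array(lo),np.array(hi))
    r=np.zeros_like(m);x0,y0,x1,y1=roi;r[y0:y1,x0:x1]=m[y0:y1,x0:x1];return r
def pts(m):
    n,l,s,c=cv2.connectedComponentsWithStats(m);i=1+np.argmax(s[1:,4]);v,u=np.nonzero(l==i);return np.c_[u,v].astype(float)
def axis(P):
    c=P.mean(0);w,v=np.linalg.eigh(np.cov((P-c).T));return c,v[:,1],np.sqrt(12*w)
R={'blue':((105,150,60),(125,255,255)),'red':((0,190,120),(4,255,255)),'orange':((5,150,120),(15,255,255)),'yellow':((22,150,100),(32,255,255))}
E
python3 - <<'E'
from h import *
p=cv2.imread('pics/top0.png');s=cv2.imread('pics/side0.png')
T={'lever':('blue',(385,205,420,245),.127),'vmark':('red',(405,225,435,250),.082),'tbar':('orange',(255,195,285,240),.114),'gmark':('red',(240,185,258,210),.075),'knob+lid':('yellow',(295,165,375,240),.21)}
for k,(c,roi,z) in T.items():
    try:
        q=pts(mask(p,*R[c],roi));W=ray('top',q,z)[:,:2];c0,v,l=axis(W);print(k,len(q),q.mean(0).round(1),q.min(0),q.max(0),c0.round(4),'ang',round(np.arctan2(v[1],v[0]),3),l.round(4))
    except Exception as e:print(k,e)
cv2.imwrite('pics/c0.png',cv2.resize(p[160:265,210:450],None,fx=3.3,fy=3.3,interpolation=cv2.INTER_CUBIC))
cv2.imwrite('pics/c1.png',cv2.resize(s[170:335,250:400],None,fx=3.5,fy=3.5,interpolation=cv2.INTER_CUBIC))
E
```

```text
lever 98 [401.2 228.6] [397. 220.] [405. 238.] [ 0.5224 -0.2182] ang -2.866 [0.0137 0.0491]
vmark 16 [420.2 238.4] [415. 233.] [424. 242.] [ 0.5029 -0.2771] ang 0.794 [0.0054 0.0357]
tbar 131 [269.8 219. ] [266. 208.] [273. 230.] [0.5464 0.1278] ang -2.986 [0.0159 0.0599]
gmark 3 [250.3 193.7] [250. 193.] [251. 194.] [0.6234 0.1887] ang 0.79 [0.0039 0.007 ]
knob+lid 2708 [330.4 200.6] [303. 171.] [366. 234.] [ 0.5777 -0.0316] ang 2.679 [0.1185 0.1487]
```

View pics/c0.png

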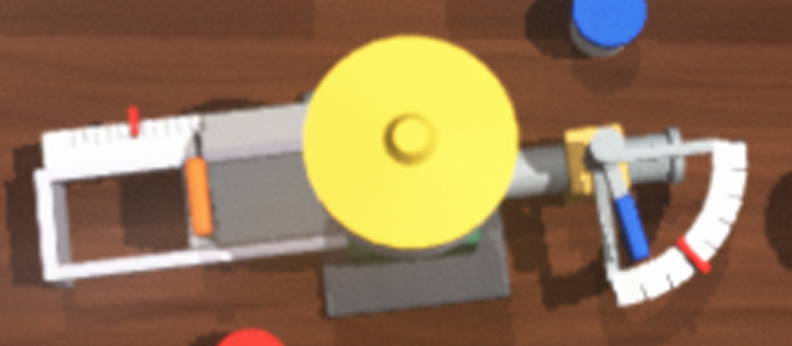

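View pics/c1.png

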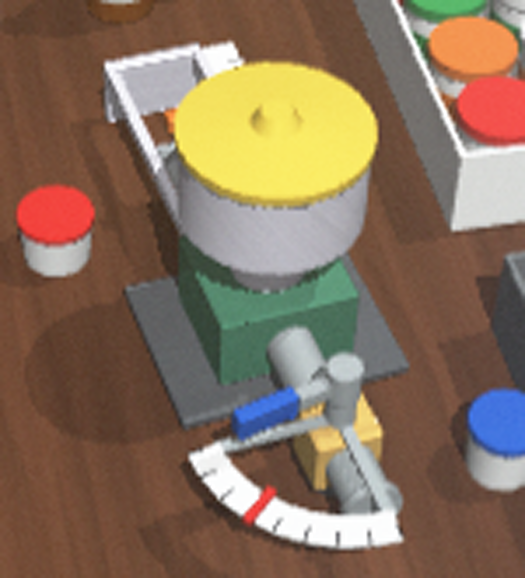

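The crops show the pivot cap at about (393,204) in the top view and the knob at (334,202). The T-bar slants a little towards +y at its far end, and the mark is left of the T-bar. Next I combine the points into the dispenser frame.

Run:
```python
from h import *
p=cv2.imread('pics/top0.png');s=cv2.imread('pics/side0.png')
f=lambda n,u,z:ray(n,[u],z)[0,:2]
knob=f('top',(334.2,201.8),.252)
tb=np.array([.5464,.1278])
# side view knob crop(277,118), pivot top (345,365)
kn2=f('side',(250+277/3.5,170+112/3.5),.250)
h=np.load('pics/top0.npy');c=calibration('top')
def dz(u,v):
    d=h[v,u];r=ray('top',[(u,v)],0)[0]-c['pose'][:3,3];fw=-c['pose'][:3,2];return (c['pose'][:3,3]+r*d/(r@fw))
for n,q in dict(knob=(334,202),pivot=(393,204),lever=(401,228),tbar=(270,219),vmark=(420,238),gmark=(250,196),scale=(240,205)).items(): print(n,dz(*q).round(4))
ax=knob-tb
print('knob',knob,kn2,'dist',np.hypot(*ax),'yaw',np.arctan2(-(tb-knob)[0],(tb-knob)[1]))
m=mask(p,(0,120,90),(6,255,255),(244,188,256,206));m2=mask(p,(0,120,90),(6,255,255),(408,228,430,248))
for nm,mm,z in(('g',m,.077),('v',m2,.08)):
    q=pts(mm);W=ray('top',q,z)[:,:2];print(nm,len(q),q.mean(0),q.min(0),q.max(0),*[a if np.isscalar(a) else a.round(4) for a in axis(W)])
for hh in (.13,.14,.15): print('pivot',hh,f('top',(393.3,204.2),hh),f('side',(250+345/3.5,170+365/3.5),hh))
for nm,roi in(('blue',(310,275,345,300)),('red',(315,305,335,320))):
    q=pts(mask(s,*R[nm],roi));W=ray('side',q,.12 if nm=='blue' else .08)[:,:2];print(nm,len(q),q.mean(0),*[a.round(4) for a in axis(W)])
```

```text
knob [ 0.5658 -0.0398  0.2493]
pivot [ 0.5879 -0.1975  0.1255]
lever [ 0.5236 -0.2173  0.1295]
tbar [0.5466 0.1275 0.1124]
vmark [ 0.5035 -0.2757  0.0858]
gmark [0.617  0.1895 0.0743]
scale [0.5934 0.2183 0.0643]
knob [ 0.56569834 -0.04026064] [ 0.57128034 -0.0362519 ] dist 0.1691650230108696 yaw 0.11432888170041872
g 28 [250.10714286 195.39285714] [248. 192.] [252. 200.] [0.6181 0.1888] [-0.9887 -0.1502] [0.0099 0.0239]
v 40 [419.85 237.5 ] [415. 231.] [425. 242.] [ 0.5056 -0.2765] [-0.7219 -0.692 ] [0.0093 0.0406]
pivot 0.13 [ 0.58648777 -0.19764519] [ 0.59168529 -0.1930922 ]
pivot 0.14 [ 0.58443964 -0.19616503] [ 0.58876063 -0.20148239]
pivot 0.15 [ 0.5823915  -0.19468488] [ 0.58583598 -0.20987259]
blue 141 [325.81560284 287.25531915] [ 0.5253 -0.2166] [-0.9208 -0.39  ] [0.024  0.0522]Traceback (most recent call last):
  File "<stdin>", line 19, in <module>
  File "h.py", line 12, in pts
    n,l,s,c=cv2.connectedComponentsWithStats(m);i=1+np.argmax(s[1:,4]);v,u=np.nonzero(l==i);return np.c_[u,v].astype(float)
                                                    ~~~~~~~~~^^^^^^^^^
    return _wrapfunc(a, 'argmax', axis=axis, out=out, **kwds)
    return bound(*args, **kwds)
ValueError: attempt to get argmax of an empty sequence
```

```bash
cat >> h.py <<'E'
from scipy.spatial.transform import Rotation as Ro
def down(yaw): # tool x at world angle yaw, z down
    x=np.array([np.cos(yaw),np.sin(yaw),0]);z=np.array([0,0,-1.]);return Ro.from_matrix(np.c_[x,np.cross(z,x),z])
def row(pos,yaw,base=None):
    if base is None: o=get_obs();base=(o['tool_pos'],Ro.from_rotvec(o['tool_rot']))
    p,r=base;print((r.inv().apply(np.array(pos)-p)*100).round(2),(r.inv()*down(yaw)).as_rotvec().round(3))
E
python3 -c "
from h import *
row((.518,-.219,.40),.28)"
```

```text
[ 40.77 -23.74   0.41] [-0.002 -0.     0.08 ]
```

Request:
{"method": "arm_command", "body": {
  "plan": [
    [[40.8, -23.7, 0.4, 0, 0, 0.08], [40.8, -23.7, 0.4, 0, 0, 0.08], [40.8, -23.7, 0.4, 0, 0, 0.08], [40.8, -23.7, 0.4, 0, 0, 0.08], [40.8, -23.7, 0.4, 0, 0, 0.08], [40.8, -23.7, 0.4, 0, 0, 0.08], [40.8, -23.7, 0.4, 0, 0, 0.08], [40.8, -23.7, 0.4, 0, 0, 0.08], [40.8, -23.7, 0.4, 0, 0, 0.08], [40.8, -23.7, 0.4, 0, 0, 0.08], [40.8, -23.7, 0.4, 0, 0, 0.08], [40.8, -23.7, 0.4, 0, 0, 0.08]]
  ],
  "gripper": -0.3,
  "force": 40
}}

```text
t: 1.1
tool_pos: [0.5205, -0.2156, 0.4002]
tool_rot: [-3.108, -0.445, -0.001]
contact_force: [0.6, -0.8, -0.4]
opening: 0.0556
grip_force: 0.0
```

Request:
{"method": "arm_command", "body": {
  "plan": [
    [[0, 0, 0, 0, 0, 0], [0, 0, 0, 0, 0, 0]]
  ]
}}

```text
t: 1.27
tool_pos: [0.5185, -0.2192, 0.4001]
tool_rot: [-3.111, -0.441, 0.002]
contact_force: [-0.2, -0.7, 0.0]
opening: 0.0555
grip_force: 0.0
```

```bash
python3 -c "
from h import *
o=get_obs();print(o['t'],o['tool_pos'],o['opening'],o['q'])
row((.518,-.219,.272),.28)"
```

```text
1.2667 [ 0.51852948 -0.21916911  0.40014975] 0.05554086056382318 [-5.31940530e-01 -9.17689254e-02  1.76297685e+00 -7.92514624e-04
  1.47145821e+00  7.57562077e-01]
[-0.03 -0.03 12.82] [-0.     0.001  0.001]
```

Request:
{"method": "arm_command", "body": {
  "plan": [
    [[0, 0, 3, 0, 0, 0], [0, 0, 6, 0, 0, 0], [0, 0, 9, 0, 0, 0], [0, 0, 11, 0, 0, 0], [0, 0, 12.8, 0, 0, 0], [0, 0, 12.8, 0, 0, 0], [0, 0, 12.8, 0, 0, 0]]
  ]
}}

```text
t: 1.85
tool_pos: [0.5173, -0.2206, 0.2716]
tool_rot: [-3.11, -0.434, 0.004]
contact_force: [-0.1, 0.3, 1.2]
opening: 0.0556
grip_force: 0.0
```

Request:
{"method": "arm_command", "body": {
  "plan": [
    [[0, 0, 0, 0, 0, 0], [0, 0, 0, 0, 0, 0], [0, 0, 0, 0, 0, 0], [0, 0, 0, 0, 0, 0], [0, 0, 0, 0, 0, 0], [0, 0, 0, 0, 0, 0], [0, 0, 0, 0, 0, 0], [0, 0, 0, 0, 0, 0]]
  ],
  "gripper": 1,
  "force": 30
}}

```text
t: 2.52
tool_pos: [0.5189, -0.2194, 0.2745]
tool_rot: [3.11, 0.44, 0.001]
contact_force: [-3.5, 2.5, 6.3]
opening: 0.014
grip_force: 28.9
```

```bash
python3 -c "
from h import *
o=get_obs();print(o['t'],o['tool_pos'],o['opening'],o['grip_force'],o['contact_force'])
p,r=o['tool_pos'],Ro.from_rotvec(o['tool_rot'])
A=np.array([.586,-.199]);print(p[:2]-A)
for d in np.linspace(0.06,.487,8):
    c,s=np.cos(d),np.sin(d);v=np.array([[c,-s],[s,c]])@(p[:2]-A);row((*(A+v),p[2]),.28+d,(p,r))
p1,_=get_image('side');cv2.imwrite('pics/g1.png',p1[150:400,200:450].repeat(2,0).repeat(2,1))
"
```

```text
2.5167 [ 0.51889674 -0.21939802  0.27453395] 0.01400430195486686 28.891054093837738 [-3.53291111  2.47444164  6.32840813]
[-0.06710326 -0.02039802]
[0.02 0.42 0.  ] [ 0.001 -0.001 -0.059]
[0.06 0.85 0.  ] [ 0.001 -0.001 -0.12 ]
[0.13 1.27 0.  ] [ 0.001 -0.001 -0.181]
[0.23 1.68 0.  ] [ 0.001 -0.001 -0.242]
[0.35 2.09 0.  ] [ 0.001 -0.001 -0.303]
[0.5 2.5 0. ] [ 0.001 -0.001 -0.364]
[0.67 2.89 0.  ] [ 0.001 -0.001 -0.425]
[0.86 3.27 0.  ] [ 0.001 -0.001 -0.486]
```

View pics/g1.png

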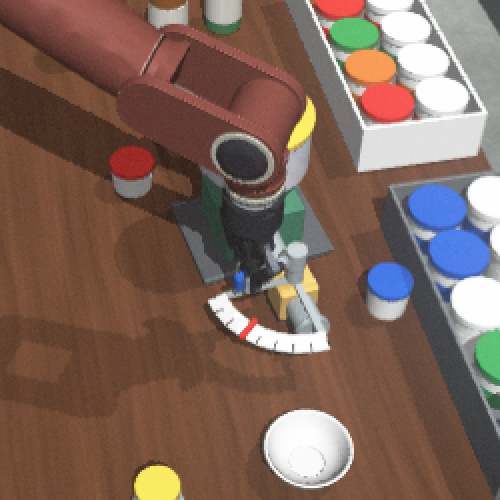

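The gripper holds the blue grip at picture (240,285), with the opening at 14 mm as it should be. I turn it along the arc.

Request:
{"method": "arm_command", "body": {
  "plan": [
    [[0, 0.4, 0, 0, 0, -0.06], [0.05, 0.85, 0, 0, 0, -0.12], [0.15, 1.25, 0, 0, 0, -0.18], [0.25, 1.7, 0, 0, 0, -0.24], [0.35, 2.1, 0, 0, 0, -0.3], [0.5, 2.5, 0, 0, 0, -0.365], [0.65, 2.9, 0, 0, 0, -0.425], [0.85, 3.3, 0, 0, 0, -0.49], [0.85, 3.3, 0, 0, 0, -0.49], [0.85, 3.3, 0, 0, 0, -0.49], [0.85, 3.3, 0, 0, 0, -0.49], [0.85, 3.3, 0, 0, 0, -0.49]]
  ]
}}

```text
t: 3.57
tool_pos: [0.5365, -0.2487, 0.2745]
tool_rot: [2.91, 1.178, 0.003]
contact_force: [0.0, 1.9, 4.8]
opening: 0.0137
grip_force: 30.9
```

Request:
{"method": "arm_command", "body": {
  "plan": [
    [[0, 0, 0, 0, 0, 0], [0, 0, 0, 0, 0, 0], [0, 0, 0, 0, 0, 0], [0, 0, 0, 0, 0, 0], [0, 0, 0, 0, 0, 0], [0, 0, 0, 0, 0, 0]]
  ],
  "gripper": -0.3
}}

```text
t: 4.07
tool_pos: [0.5357, -0.2489, 0.2724]
tool_rot: [-2.912, -1.179, 0.0]
contact_force: [0.0, 0.2, 0.0]
opening: 0.0557
grip_force: 0.0
```

Request:
{"method": "arm_command", "body": {
  "plan": [
    [[0, 0, -3, 0, 0, 0], [0, 0, -7, 0, 0, 0], [0, 0, -11, 0, 0, 0], [0, 0, -15, 0, 0, 0], [0, 0, -19, 0, 0, 0], [0, 0, -19, 0, 0, 0]]
  ]
}}

```text
t: 4.57
tool_pos: [0.5365, -0.2493, 0.4741]
tool_rot: [2.899, 1.174, 0.016]
contact_force: [0.5, -1.2, 1.6]
opening: 0.0555
grip_force: 0.0
```

```bash
python3 -c "
from h import *
o=get_obs();print(o['t'],o['tool_pos'],o['q'])
p,_=get_image('top');s,_=get_image('side');cv2.imwrite('pics/t2.png',p);cv2.imwrite('pics/s2.png',s)
row((.45,.128,.46),.125)
q=pts(mask(s,*R['blue'],(310,270,365,315)));W=ray('side',q,.12)[:,:2];print(len(q),q.mean(0),*[a.round(4) for a in axis(W)], W.mean(0)-[.586,-.199])
a=s[250:340,280:380];b=p[190:260,375:450]
f=lambda x:cv2.resize(x,(400,400),interpolation=cv2.INTER_CUBIC)
cv2.imwrite('pics/v2.png',np.hstack([f(a),f(b)]))
"
```

```text
4.5667 [ 0.53648422 -0.24929292  0.47411358] [-5.60745298e-01 -6.24593002e-02  1.61307052e+00 -3.99852063e-05
  1.57389470e+00  2.40346576e-01]
[ 20.06 -33.06   0.43] [ 0.005 -0.003  0.645]
123 [334.1300813  294.68292683] [ 0.5406 -0.2448] [0.664  0.7477] [0.0173 0.0585] [-0.04543523 -0.04579328]
```

View pics/v2.png

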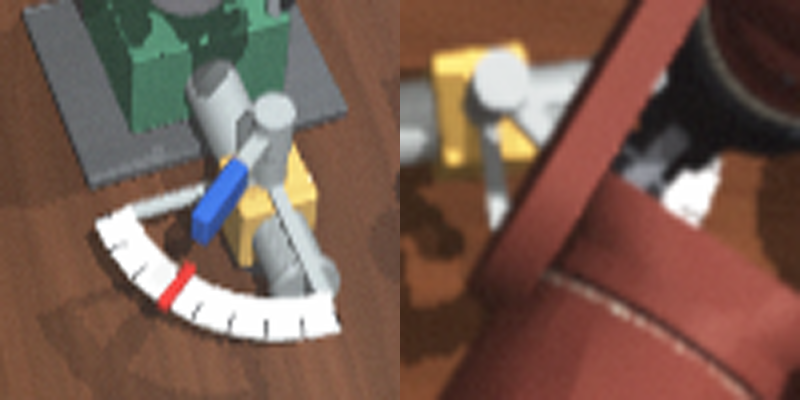

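The side view shows the lever (picture (220,200)) pointing at the red pointer at (177,287). It measures 0.79 against 0.77 rad. On to the gate.

```bash
python3 -c "
from h import *
row((.5464,.1278,.474),.13)"
```

```text
[ 26.97 -26.33  -0.92] [ 0.005 -0.003  0.64 ]
```

Request:
{"method": "arm_command", "body": {
  "plan": [
    [[4, -4, -1, 0, 0, 0.1], [7, -7, -1, 0, 0, 0.2], [10, -10, -1, 0, 0, 0.3], [13, -13, -1, 0, 0, 0.4], [16, -16, -1, 0, 0, 0.5], [19, -19, -1, 0, 0, 0.6], [22, -22, -1, 0, 0, 0.64], [25, -25, -1, 0, 0, 0.64], [27, -26.3, -1, 0, 0, 0.64], [27, -26.3, -1, 0, 0, 0.64], [27, -26.3, -1, 0, 0, 0.64], [27, -26.3, -1, 0, 0, 0.64]]
  ]
}}

```text
t: 5.67
tool_pos: [0.5465, 0.128, 0.4706]
tool_rot: [3.134, 0.205, -0.005]
contact_force: [0.3, 0.6, -0.5]
opening: 0.0554
grip_force: 0.0
```

Request:
{"method": "arm_command", "body": {
  "plan": [
    [[0, 0, 0, 0, 0, 0]]
  ]
}}

```text
t: 5.75
tool_pos: [0.5466, 0.1269, 0.4713]
tool_rot: [3.135, 0.202, -0.003]
contact_force: [0.0, -0.0, 0.5]
opening: 0.0557
grip_force: 0.0
```

```bash
python3 -c "
from h import *
o=get_obs();print(o['t'],o['tool_pos'],o['q'])
p,_=get_image('top')
q=pts(mask(p,*R['blue'],(385,205,430,250)));W=ray('top',q,.127)[:,:2];a=axis(W);print(len(q),a,'ang',np.arctan2(a[1][1],a[1][0]),W.mean(0)-[.586,-.199])
m2=mask(p,(0,120,90),(6,255,255),(408,228,430,248))
q=pts(m2);W=ray('top',q,.08)[:,:2];a=axis(W);print(len(q),a,np.arctan2(a[1][1],a[1][0]))
row((.5464,.1278,.260),.13)
"
```

```text
5.75 [0.54661596 0.1269123  0.47132743] [ 9.56079392e-02 -1.29901656e-01  1.68052894e+00 -4.57668658e-04
  1.59319576e+00  1.53797561e+00]
98 (array([ 0.54032099, -0.24494485]), array([-0.71685606, -0.69722119]), array([0.0144503 , 0.04723454])) ang -2.370078883093505 [-0.04567901 -0.04594485]
39 (array([ 0.50512358, -0.2767469 ]), array([-0.70717918, -0.70703437]), array([0.00893184, 0.03957324])) -2.3562968853752544
[ 2.000e-02 -1.200e-01  2.118e+01] [ 0.     0.001 -0.002]
```

Request:
{"method": "arm_command", "body": {
  "plan": [
    [[0, 0, 4, 0, 0, 0], [0, -0.1, 8, 0, 0, 0], [0, -0.1, 12, 0, 0, 0], [0, -0.1, 15, 0, 0, 0], [0, -0.1, 18, 0, 0, 0], [0, -0.1, 20, 0, 0, 0], [0, -0.1, 21.2, 0, 0, 0], [0, -0.1, 21.2, 0, 0, 0], [0, -0.1, 21.2, 0, 0, 0]]
  ]
}}

```text
t: 6.55
tool_pos: [0.5467, 0.1281, 0.2609]
tool_rot: [3.135, 0.201, -0.0]
contact_force: [0.2, 0.9, 0.2]
opening: 0.0555
grip_force: 0.0
```

Request:
{"method": "arm_command", "body": {
  "plan": [
    [[0, 0, 0, 0, 0, 0], [0, 0, 0, 0, 0, 0], [0, 0, 0, 0, 0, 0], [0, 0, 0, 0, 0, 0], [0, 0, 0, 0, 0, 0], [0, 0, 0, 0, 0, 0], [0, 0, 0, 0, 0, 0], [0, 0, 0, 0, 0, 0]]
  ],
  "gripper": 1,
  "force": 60
}}

```text
t: 7.22
tool_pos: [0.5471, 0.1296, 0.2629]
tool_rot: [-3.133, -0.204, -0.005]
contact_force: [-2.8, 2.6, 6.0]
opening: 0.0148
grip_force: 60.4
```

```bash
python3 -c "
from h import *
o=get_obs();print(o['t'],o['tool_pos'],o['tool_rot'],o['contact_force'])
p,_=get_image('top');s,_=get_image('side');cv2.imwrite('pics/t3.png',p)
f=lambda x:cv2.resize(x,(400,400),interpolation=cv2.INTER_CUBIC)
cv2.imwrite('pics/v3.png',np.hstack([f(s[150:250,250:350]),f(p[170:250,220:300])]))
"
```

```text
7.2167 [0.54712376 0.12956711 0.2628676 ] [-3.13346989 -0.20381111 -0.00483091] [-2.7680479   2.62627324  5.95943571]
```

View pics/v3.png

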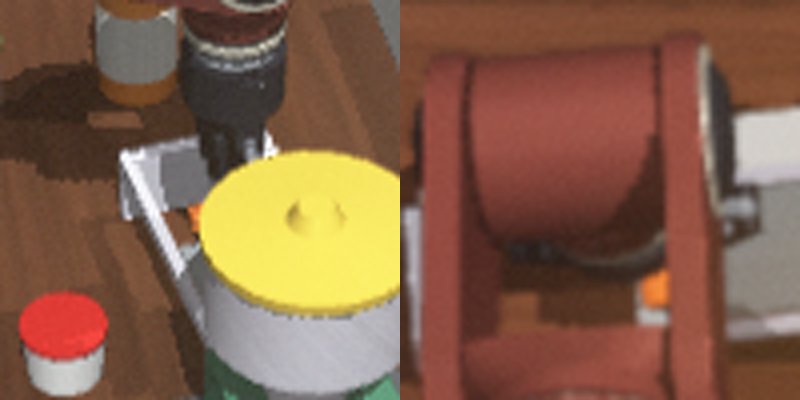

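The hand hides the line and mark from both cameras, so I take the distance from the first picture, using the black line and a better yaw from the rail edges.

Run:
```python
from h import *
p=cv2.imread('pics/top0.png')
W=ray('top',[(210+60/3.3,160+278/3.3),(210+340/3.3,160+241/3.3),(210+42/3.3,160+134/3.3),(210+195/3.3,160+118/3.3)],.065)[:,:2]
for a,b in((0,1),(2,3)): d=W[a]-W[b];print('yaw',np.arctan2(-d[0],d[1]),d)
g=cv2.cvtColor(p,cv2.COLOR_BGR2GRAY);print(g[194:212,262:276])
h=cv2.cvtColor(p,cv2.COLOR_BGR2HSV)
print(p[192:202,246:256,2].astype(int)-p[192:202,246:256,1])
```

```text
yaw 0.14316332304764584 [-0.03358804  0.23300839]
yaw 0.11377209279637542 [-0.01478572  0.12939786]
[[ 95  91  88  83  93 109 121 126 114 108 119 128 135 139]
 [167 160 182 199 202 197 215 226 189 168 186 196 197 197]
 [243 236 246 252 251 238 244 248 212 175 194 203 202 202]
 [252 241 247 253 253 238 243 237 183 159 187 203 203 202]
 [252 241 242 252 252 234 233 229 184 158 183 201 202 201]
 [252 243 236 249 252 241 206 186 174 166 186 200 202 203]
 [252 250 247 251 252 243 193 130 150 186 200 203 202 204]
 [253 253 253 253 250 233 166  96 108 176 200 202 204 203]
 [253 253 253 252 241 211 165  97  99 172 200 203 202 203]
 [253 253 253 250 233 202 176 112  94 167 199 203 203 204]
 [253 253 253 242 214 200 182 121  98 168 198 200 200 200]
 [253 253 252 239 205 197 192 134 107 166 191 194 192 194]
 [252 252 251 234 196 188 183 131 103 155 183 186 187 188]
 [251 251 248 222 183 177 175 147 117 146 176 185 184 182]
 [251 250 233 186 163 163 168 167 157 150 158 164 164 163]
 [243 242 212 155 151 166 177 177 175 166 142 126 127 126]
 [169 177 143 112 138 166 177 181 180 165 137 127 129 132]
 [ 84  84  79 102 141 167 178 180 182 167 138 127 132 134]]
[[ 44  44  59 106 126  89  51  46  46  47]
 [ 44  46  79 155 173 131  61  43  44  44]
 [ 43  47  76 157 176 152  73  48  42  44]
 [ 46  47  66 154 175 153  73  43  39  39]
 [ 44  43  62 149 175 151  65  28  20  13]
 [ 23  19  37 118 165 135  52  12   3   1]
 [  3   2   9  76 153 123  43   4   1   1]
 [  2   0   3  62 154 135  38   3   1   1]
 [  2   1   2  46 135 121  26   4   1   1]
 [  2   1   3  17  48  38   6   1   1   1]]
```

Run:
```python
from h import *
L=ray('top',[(269.5,202)],.071)[0,:2];B=np.array([.5464,.1278])
for z in(.070,.074,.077):
  M=ray('top',[(250.25,198.5)],z)[0,:2]
  for y in(.12,.13,.14): 
    e=np.array([-np.sin(y),np.cos(y)]);print(z,y,(M-L)@e,(M-B)@e,(L-B)@e)
```

```text
0.07 0.12 0.052409422124148355 0.053354304780645914 0.0009448826564975558
0.07 0.13 0.05224645707091814 0.05263807214661388 0.00039161507569573944
0.07 0.14 0.052078267415519394 0.05191657574923209 -0.00016169166628730326
0.074 0.12 0.051837235781151556 0.052782118437649114 0.0009448826564975558
0.074 0.13 0.0516836319747956 0.052075247050491345 0.00039161507569573944
0.074 0.14 0.05152485984831171 0.05136316818202441 -0.00016169166628730326
0.077 0.12 0.051408096023904004 0.052352978680401556 0.0009448826564975558
0.077 0.13 0.05126151315270374 0.05165312822839948 0.00039161507569573944
0.077 0.14 0.05110980417290599 0.05094811250661869 -0.00016169166628730326
```

Request:
{"method": "arm_command", "body": {
  "plan": [
    [[0, -0.6, 0, 0, 0, 0], [0, -1.2, 0, 0, 0, 0], [0, -1.8, 0, 0, 0, 0], [0, -2.4, 0, 0, 0, 0], [0, -3, 0, 0, 0, 0], [0, -3.6, 0, 0, 0, 0], [0, -4.2, 0, 0, 0, 0], [0, -4.7, 0, 0, 0, 0], [0, -5.2, 0, 0, 0, 0], [0, -5.2, 0, 0, 0, 0], [0, -5.2, 0, 0, 0, 0], [0, -5.2, 0, 0, 0, 0]]
  ]
}}

```text
t: 8.32
tool_pos: [0.5409, 0.1787, 0.2628]
tool_rot: [3.129, 0.203, 0.005]
contact_force: [-0.1, -11.5, 6.5]
opening: 0.0149
grip_force: 60.5
```

Request:
{"method": "arm_command", "body": {
  "plan": [
    [[0, 0, 0, 0, 0, 0], [0, 0, 0, 0, 0, 0], [0, 0, 0, 0, 0, 0], [0, 0, 0, 0, 0, 0], [0, 0, 0, 0, 0, 0], [0, 0, 0, 0, 0, 0]]
  ]
}}

```text
t: 8.82
tool_pos: [0.5409, 0.1786, 0.2629]
tool_rot: [3.129, 0.203, 0.005]
contact_force: [-1.0, -10.8, 7.0]
opening: 0.0147
grip_force: 60.5
```

Run:
```python
from h import *
o=get_obs();d=o['tool_pos']-np.array([0.54712376,0.12956711,0.2628676])
print(o['t'],d,d[:2]@[-np.sin(.125),np.cos(.125)],o['tool_rot'],o['contact_force'],o['opening'],o['grip_force'])
p,_=get_image('top');s,_=get_image('side')
f=lambda x:cv2.resize(x,(400,400),interpolation=cv2.INTER_CUBIC)
cv2.imwrite('pics/v4.png',np.hstack([f(s[150:250,250:350]),f(p[170:250,220:300])]))
```

```text
8.8167 [-6.20041469e-03  4.90093119e-02 -1.64982875e-05] 0.0493999599492989 [3.12855259 0.20317873 0.00502062] [ -1.03094116 -10.84638526   7.02174191] 0.014651828138246937 60.497912764549255
```

View pics/v4.png

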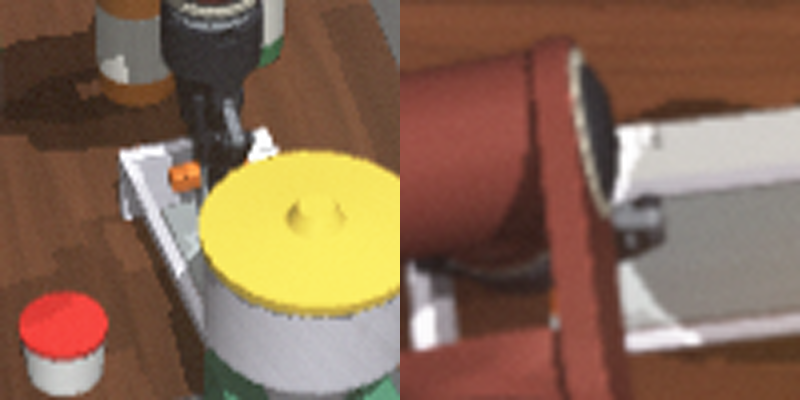

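Run:
```python
from h import *
e=np.array([-np.sin(.128),np.cos(.128),0])
g=lambda p,r:np.array(p)+Ro.from_rotvec(r).apply([0,0,.1547])
o=get_obs()
a=g([0.54712376,0.12956711,0.2628676],[-3.13346989,-0.20381111,-0.00483091]);b=g(o['tool_pos'],o['tool_rot']);print(a,b,(b-a)@e)
s,_=get_image('side');q=pts(mask(s,*R['orange'],(285,180,310,205)));print(len(q),q.min(0),q.max(0))
W=ray('side',q,.105);c=W.mean(0);print('orange end',c, (c[:2]-[.5464,.1278])@e[:2], (c[:2]-[.5464,.1278])@[e[1],-e[0]])
for z in(.096,.105,.114): W=ray('side',q,z);print(z,((W[:,:2]-[.5464,.1278])@e[:2]).min(),((W[:,:2]-[.5464,.1278])@e[:2]).max())
```

```text
[0.54758372 0.12982922 0.10816851] [0.54144373 0.17760491 0.10812447] 0.04816861397544157
44 [292. 190.] [299. 197.]
orange end [0.52372067 0.18066656 0.105     ] 0.055329102725307985 -0.015745338799562494
0.096 0.0512941610023736 0.0803217752564931
0.105 0.04138054721341592 0.07017813476168383
0.114 0.031466933424457784 0.06003449426687434
```

Run:
```python
from h import *
a=cv2.imread('pics/top0.png');b=cv2.imread('pics/t3.png');p,_=get_image('top');cv2.imwrite('pics/t4.png',p)
h=lambda i,r,c0,c1:' '.join('%d,%d,%d'%tuple(x[::-1]) for x in i[r,c0:c1])
for r in(228,229,230,231,232):
    print(r,'home0',h(a,r,265,273));print('   home3',h(b,r,265,273));print('   now',h(p,r,246,255))
```

```text
228 home0 98,69,58 108,80,67 157,129,113 211,136,99 242,145,76 249,158,79 251,164,84 250,162,81
   home3 88,53,36 95,64,47 133,105,88 182,113,76 223,119,54 236,129,55 240,138,60 240,137,61
   now 59,39,31 62,42,36 67,45,37 84,53,40 122,66,44 146,77,58 151,81,68 151,80,70 149,79,66
229 home0 102,74,59 111,84,72 160,139,127 203,140,111 237,140,76 246,152,77 249,158,80 248,154,77
   home3 91,57,38 98,66,49 138,115,100 176,116,87 218,117,56 233,127,56 237,134,58 235,131,57
   now 76,49,37 76,48,36 82,50,37 95,58,41 128,69,44 150,79,58 150,76,65 151,82,71 151,80,70
230 home0 104,74,60 110,83,71 152,132,124 191,142,120 224,134,88 231,135,76 231,134,74 228,128,72
   home3 91,57,36 98,66,49 130,108,96 165,116,92 204,116,67 214,115,54 213,112,52 208,109,51
   now 85,52,40 86,54,41 85,52,37 95,55,39 132,71,42 153,80,59 151,82,68 148,77,66 150,81,69
231 home0 103,74,60 108,80,69 147,133,126 184,167,156 196,154,137 183,128,102 173,121,97 158,109,86
   home3 92,58,38 96,64,46 123,104,95 158,136,124 178,134,112 175,115,86 163,109,82 149,96,73
   now 83,52,38 85,52,41 85,53,40 93,55,38 134,73,45 154,81,60 151,79,67 149,80,67 150,81,69
232 home0 102,72,59 110,83,72 163,150,144 201,197,193 204,196,192 183,171,161 172,160,151 160,148,141
   home3 93,58,39 98,65,48 140,125,117 173,166,163 178,170,163 168,155,144 168,156,146 155,144,136
   now 85,54,39 83,52,40 86,56,42 93,60,44 139,88,64 155,91,70 150,81,70 148,80,66 149,80,68
```

Run:
```python
from h import *
b=cv2.imread('pics/t3.png');p=cv2.imread('pics/t4.png')
h=lambda i,r,c0,c1:' '.join('%d,%d,%d'%tuple(x[::-1]) for x in i[r,c0:c1])
for r in range(231,240):
    print(r,'home',h(b,r,264,271));print('   now',h(p,r,245,253))
# predicted pixel of home edge point after shift d
c=calibration('top');K=np.array([[c['fx'],0,c['cx']],[0,c['fy'],c['cy']],[0,0,1]])
for z in(.066,.1):
  P=ray('top',[(266.8,232)],z)[0]
  for d in(.044,.046,.048,.050,.052):
    X=P+d*np.array([-np.sin(.128),np.cos(.128),0]);q=c['pose'][:3,:3].T@(X-c['pose'][:3,3]);q=q*[1,-1,-1]
    print(z,d,cv2.projectPoints(q.reshape(1,1,3),np.zeros(3),np.zeros(3),K,c['dist'])[0].ravel())
```

```text
231 home 93,58,40 92,58,38 96,64,46 123,104,95 158,136,124 178,134,112 175,115,86
   now 84,52,38 83,52,38 85,52,41 85,53,40 93,55,38 134,73,45 154,81,60 151,79,67
232 home 89,56,35 93,58,39 98,65,48 140,125,117 173,166,163 178,170,163 168,155,144
   now 83,51,38 85,54,39 83,52,40 86,56,42 93,60,44 139,88,64 155,91,70 150,81,70
233 home 90,55,37 90,56,36 98,66,49 138,118,108 174,165,161 184,181,178 184,181,177
   now 82,51,38 84,53,39 85,53,40 84,53,41 95,66,55 141,115,104 155,113,101 145,81,69
234 home 107,64,46 110,65,46 112,68,50 139,102,90 169,145,139 177,159,154 180,161,155
   now 86,52,39 87,52,38 89,52,42 91,56,42 99,70,59 148,133,128 155,128,124 143,85,74
235 home 136,74,59 141,77,62 143,78,61 156,94,80 166,107,95 170,112,99 172,114,101
   now 105,60,48 113,65,52 118,67,53 121,67,54 126,77,66 143,115,110 140,112,106 138,81,73
236 home 152,83,67 154,81,66 156,82,68 162,88,73 163,87,74 166,93,77 170,95,81
   now 137,75,63 145,80,69 151,82,71 157,86,74 159,88,76 133,78,67 109,64,57 129,68,59
237 home 154,83,68 155,80,66 159,85,70 160,87,72 163,87,71 168,93,77 170,94,78
   now 154,83,73 158,85,75 161,87,75 163,88,77 162,89,77 131,74,64 100,56,47 126,68,58
238 home 154,82,66 158,84,70 159,84,69 164,89,73 165,88,74 170,95,79 172,95,79
   now 157,83,72 159,84,74 162,86,74 164,90,78 164,91,77 131,70,61 98,56,48 128,69,60
239 home 155,82,67 157,83,68 160,84,71 162,86,70 169,93,78 171,94,79 172,95,80
   now 158,83,72 163,87,78 164,89,78 169,95,81 164,91,80 130,72,59 100,57,47 131,71,60
0.066 0.044 [250.94228164 233.85758373]
0.066 0.046 [250.22221635 233.94198339]
0.066 0.048 [249.50222266 234.02637909]
0.066 0.05 [248.78230145 234.11077071]
0.066 0.052 [248.06245363 234.19515815]
0.1 0.044 [250.49894315 233.90954741]
0.1 0.046 [249.75877273 233.99630648]
0.1 0.048 [249.01867858 234.08306129]
0.1 0.05 [248.27866166 234.16981171]
0.1 0.052 [247.53872298 234.25655765]
```

The blade's visible edge (249.7 against 267 at home) and the tilt-corrected kinematics both put the gate at about 48 mm out. The target is about 51.7 mm, so I pull 3.8 mm more.

Request:
{"method": "arm_command", "body": {
  "plan": [
    [[0, -0.13, 0, 0, 0, 0], [0, -0.26, 0, 0, 0, 0], [0, -0.38, 0, 0, 0, 0], [0, -0.38, 0, 0, 0, 0], [0, -0.38, 0, 0, 0, 0], [0, -0.38, 0, 0, 0, 0], [0, -0.38, 0, 0, 0, 0], [0, -0.38, 0, 0, 0, 0], [0, -0.38, 0, 0, 0, 0], [0, -0.38, 0, 0, 0, 0], [0, -0.38, 0, 0, 0, 0], [0, -0.38, 0, 0, 0, 0]]
  ]
}}

```text
t: 10.02
tool_pos: [0.5405, 0.1822, 0.2629]
tool_rot: [3.128, 0.203, 0.005]
contact_force: [0.2, -11.9, 6.4]
opening: 0.0146
grip_force: 60.5
```

Run:
```python
from h import *
e=np.array([-np.sin(.128),np.cos(.128),0])
o=get_obs();g=lambda p,r:np.array(p)+Ro.from_rotvec(r).apply([0,0,.1547])
a=g([0.54712376,0.12956711,0.2628676],[-3.13346989,-0.20381111,-0.00483091]);b=g(o['tool_pos'],o['tool_rot']);print((b-a)@e,(o['tool_pos']-np.array([0.54712376,0.12956711,0.2628676]))@e,o['contact_force'],o['opening'],o['grip_force'])
p,_=get_image('top');s,_=get_image('side');cv2.imwrite('pics/t5.png',p)
h=lambda i,r,c0,c1:' '.join('%d,%d,%d'%tuple(x[::-1]) for x in i[r,c0:c1])
for r in range(230,237):print(r,h(p,r,245,253))
q=pts(mask(p,*R['blue'],(385,205,430,250)));W=ray('top',q,.127)[:,:2];print(W.mean(0)-[.586,-.199])
cv2.imwrite('pics/v5.png',np.hstack([cv2.resize(x,(400,400),interpolation=cv2.INTER_CUBIC) for x in(s[150:250,250:350],p[170:250,220:300])]))
```

```text
0.051706739114671545 0.05302089403134592 [  0.19274017 -11.88566178   6.39843798] 0.014574657174469334 60.510966181755066
230 81,50,37 85,55,41 87,54,41 101,58,40 129,68,55 145,76,64 150,82,71 149,81,70
231 85,56,43 82,53,38 89,57,45 96,54,40 121,65,50 143,77,64 149,79,68 149,80,68
232 82,51,39 84,54,42 88,56,45 93,58,44 119,65,48 144,80,64 150,81,69 150,81,71
233 85,53,41 85,53,40 87,55,43 93,61,50 123,81,68 145,85,71 151,82,70 148,80,69
234 89,56,44 89,55,43 92,59,46 104,75,66 125,97,89 142,93,86 149,81,71 147,78,67
235 115,68,56 117,66,55 125,74,61 135,88,78 129,94,86 139,87,78 148,81,68 150,81,70
236 145,80,68 154,84,72 160,89,77 164,93,81 132,76,65 131,71,62 147,78,68 151,82,70
[-0.04567963 -0.04604345]
```

View pics/v5.png

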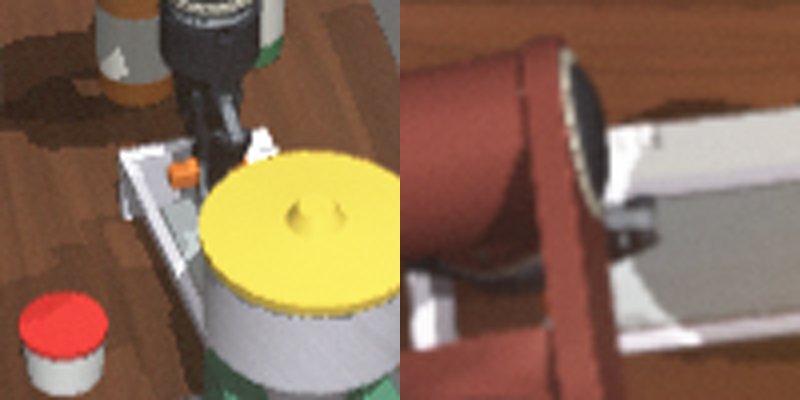

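The picture shows the T-bar end at (186,175) left of the hand. The kinematics give 51.7 mm out, the blade edge agrees, and the lever is unmoved. I hand in.

```bash
python3 -c "
from station import *
print(finish_job())"
```

```text
the job is handed in; nothing more can be done
None
```

The job is handed in with no verdict returned: the lever is within about 0.02 rad of the red pointer, and the gripper holds the gate about 51.7 mm out against a mark measured at 51.5 mm. The hand hid the mark, so that last figure comes from arm position and the blade's edge.

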